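Fit the tube rotor into the bench-top mini centrifuge

TASK

Get the mini centrifuge ready to spin tubes: take the round blue tube rotor off its stand by the knob and set it into the drive in the bowl, turning it under light pressure, without forcing it, until the two keys on its shaft find the keyways and it drops fully home, then let go and close the clear lid. Leave the grey strip rotor and the other things on the bench where they are.

Things in the scene. Friction and masses are not known exactly. Their poses are not given: they have to be found in the camera images.
- rotor_grip (a point): Grip point on the knob's axis of the loose round blue rotor, z up. Disc 100 mm in diameter, 20 mm thick, flat top, eight dark tube holes; on it a black round knob 24 mm in diameter, 32 mm tall (any yaw grips alike). The point is 43 mm above the disc's underside, 23 above its top, 9 below the knob's top. 0.08 to 0.17 kg. Rests on a grey ring stand 30 mm tall, the shaft hanging inside
- rotor_shaft (a point): Centre of the rotor's flat underside, 43 mm below rotor_grip, where its steel shaft begins: round, 18 mm in diameter, 20 mm long, its last 4 mm tapering to 11.6 mm. Along its upper 12 mm two opposite keys 6 mm wide, lower edges rounded, stand out to 27 mm across, along this frame's x (half a turn gives the same)
- centrifuge: White mini centrifuge, fixed, 160 mm across, 88 mm tall, bowl 144 mm wide inside. Origin at the centre of its underside, x to the lid's hinge at the back, -x to the grey console, z up. Its motor sits on rubber mounts that give 0.5 mm per N downwards (6 mm, then rigid), 0.8 sideways (4 mm); stopped, it holds the hub against turning with 0.12 N m: a push of 3 to 6 N slides round on it
- drive (a point): Centre of the drive hub's top face, 64 mm above the centrifuge's underside; fixed to the housing, not turning with the hub. The hub has an upright round bore, 19.3 mm, with two opposite keyways 7.3 mm wide, 29 across. The motor stops anywhere: their yaw is NOT given here; the keys enter within about 5 degrees. rotor_shaft is 0 to 1 mm below this when home, 12 mm above with keys resting on the hub
- lid (a joint): Clear dome lid of the centrifuge, 0 = closed, about 1.75 rad = open beyond upright at the start, reaching 280 mm above the bench. The hinge axis is level, along the centrifuge's y, 86 mm behind its axis and 93 mm above its underside. The hinge is stiff (0.13 N m) and the lid stays where it is left. With the rotor only partly home the knob holds the lid open
- lid_tab (a point): Centre of the outer face of the grey finger tab on the lid's free edge, 172 mm from the hinge axis; tab 26 mm long, 50 wide, 5 thick. The frame turns with the lid: z is the outer side (up when closed), -x to the free edge. On the outer side the dome rises beside the tab from 10 mm inward of this point, to 34 mm
- strip_grip (a point): Same point as rotor_grip, on the knob of the other, grey cross-shaped strip rotor (same knob, same shaft, 96 mm across), on a stand of its own. Leave it alone
- plate: Loose white well plate 86 x 128 x 14 mm, bystander; origin at the centre of its underside
- tip_box: Loose white box of yellow tips 82 x 120 x 63 mm, bystander; origin at the centre of its underside
- tube_rack: Loose blue tube rack 75 x 150 x 46 mm, bystander; origin at the centre of its underside
- bottle: Loose amber bottle 72 mm in diameter, 150 mm tall, bystander; origin at the centre of its underside
- beaker: Loose glass beaker 68 mm in diameter, 85 mm tall, bystander; origin at the centre of its underside
There are look-alikes about, which are no part of the job. Leave any pink or turquoise look-alike of the part that bears rotor_grip alone.

How it is judged:
By the outcome, as a careful person would: the job done as asked, in the order asked, and still so for the second after the job is handed in, with the robot touching nothing.
It also fails if it takes over 72 s, if anything falls off the work surface, if the arm or the gripper's body presses on something with over 40 N, if the wrist force passes 120 N, or if a joint passes its speed limit or range.

ROBOT

A 6-joint arm with a two-finger parallel gripper is mounted at the origin on the work surface. World frame = base frame: x ahead of the robot, y to its left, z up, the work surface at z = 0. Lengths are in m, angles in rad, forces in N, time in s.
With the tool pointing down it reaches from about 0.35 to 0.925 m from the base axis. Payload 6.4 kg.
Tool frame: the origin (TCP) lies at the very end of the fingers, on their centre line; the grasp point (between the pads) lies 19 mm behind it; z points along the fingers, y is the direction in which the jaws open and shut (so a half turn about z gives the same grasp; the last joint's range is limited). The gripper opens to 85 mm and grips with 20 to 120 N. Pads are 22 mm wide; open, the fingers measure 114 mm over their backs; the gripper's body (76 mm by 85 mm) begins 54 mm behind the grasp point. The pads swing forward as they close: fully open they stand 13 mm farther back than shut.
Start: joints at [-1.365, 0.245, 1.558, -0, 1.339, -0.174], TCP at [0.241, -0.604, 0.231] pointing down, gripper open.
Joint ranges: [-3.13, 3.13], [-1.02, 2.26], [0.13, 2.54], [-0.95, 4.09], [0.21, 2.88], [-2.74, 2.74]. Speed limits (rad/s): [2.57, 2.57, 3.14, 3.14, 3.14, 3.14].

INTERFACE

Orientations are given as a unit quaternion [w, x, y, z].
In Python, from bench import env gives the robot as it stands. Calls block until the motion is done:
- env.reach(position, orientation): joint-space move of the TCP to a pose.
- env.move_linear(position, frame=None, velocity=0.15): straight line of the TCP; frame=None keeps the orientation; velocity is the mean speed in m/s.
- env.set_joints(angles): joint-space move.
- env.gripper_to(opening, f_grip=None): finger opening in m; f_grip is the grip in N (None keeps the last); returns when the fingers have stopped.
- env.dwell(seconds).
- env.inverse_kinematics(position, orientation): joint angles nearest the present ones, or None.
- env.get_obs(): the state.
- env.capture(name): name is "scene" or "top" or "wrist"; returns the picture (420x560x3 uint8, red, green, blue); there is no depth.
- env.camera_model(name): a dict with "camera_matrix" (3x3 intrinsics, pixels), "rvec" (rotation vector, rad) and "tvec" (3), from world to camera coordinates, as OpenCV has them. Camera axes: x right, y down, z forward; pixel columns grow to the right and rows downward; lengths in m; the calibration is good to about 2 mm. The wrist camera is an equidistant fisheye: a pixel r from the principal point sees the ray r / f radians off the axis. A picture is of the moment at which its call begins: read the wrist's pose just before it. camera_model takes no time and is no camera call; for the wrist camera it gives the pose at the moment of the call.
A pose or a line that the arm cannot do raises env.IKError and nothing moves.
- env.job_done(): hands the job in, once; it reports no verdict.
The state is a dict: "t": time; "qpos": joint angles; "qvel": joint speeds; "effort": joint torques, N m; "tcp_pos": TCP position; "orientation": TCP orientation; "contact_force": force on the tool from outside, world axes, zero at the start; "torque": the same for the moment, N m; "finger_gap": finger opening in m.
Only numpy, scipy, OpenCV 4.12 (cv2) and the standard library are available. Lean on these libraries where they do the work, as an engineer would, in place of code of your own. Each camera call takes 0.05 s, during which the arm holds its last target.

## Working session

There is one attempt and no reset: what is moved stays moved. The work goes in short steps, each a Python script; the robot and the scene stay as the last script left them, time stands still between calls to the robot, and variables do not carry over. Pictures are saved under pics/ and viewed, and the job is handed in when it is done.

```bash
ls; mkdir -p pics; python3 - <<'E'
from bench import env
import cv2
for n in ["scene","top","wrist"]:
    im=env.capture(n); cv2.imwrite(f"pics/{n}0.png",im[:,:,::-1])
    m=env.camera_model(n); print(n,m)
o=env.get_obs(); print(o)
E
```

```text
pics
scene {'camera_matrix': array([[389.2153215 ,   0.        , 275.41856772],
       [  0.        , 389.2153215 , 206.17617724],
       [  0.        ,   0.        ,   1.        ]]), 'rvec': array([ 2.12223516,  1.53944597, -0.4874171 ]), 'tvec': array([-0.1421069 , -0.36971228,  1.74853323])}
top {'camera_matrix': array([[435.40233408,   0.        , 267.5801479 ],
       [  0.        , 435.40233408, 220.91471528],
       [  0.        ,   0.        ,   1.        ]]), 'rvec': array([ 2.21396273, -2.1809996 ,  0.08039703]), 'tvec': array([-0.0228678 ,  0.51868574,  1.54350035])}
wrist {'camera_matrix': array([[325.1922621 ,   0.        , 285.2463249 ],
       [  0.        , 325.1922621 , 214.54555283],
       [  0.        ,   0.        ,   1.        ]]), 'rvec': array([-2.40824963,  1.63085137,  0.22489873]), 'tvec': array([-0.64912304, -0.03545663,  0.37808268])}
{'t': 0.15, 'qpos': array([-1.36510724e+00,  2.45663434e-01,  1.55876415e+00, -2.10327642e-05,
        1.33865614e+00, -1.74077443e-01]), 'qvel': array([-1.95579568e-03, -1.63739957e-03, -1.99306702e-03,  2.58497082e-04,
       -6.56085666e-05, -1.81054884e-04]), 'effort': array([-6.50382276e-05, -4.29987752e+01, -3.26551795e+01, -2.06188720e-04,
        3.55980432e-03, -1.62579607e-05]), 'tcp_pos': array([ 0.24088239, -0.60325522,  0.23041098]), 'orientation': array([-7.45282273e-04,  9.82025544e-01,  1.88746589e-01, -2.20145443e-05]), 'contact_force': array([ 0.89812353, -0.7491832 ,  0.377717  ]), 'torque': array([ 0.02166551, -0.00128234, -0.00518875]), 'finger_gap': 0.08511405942631313}
```

View pics/scene0.png

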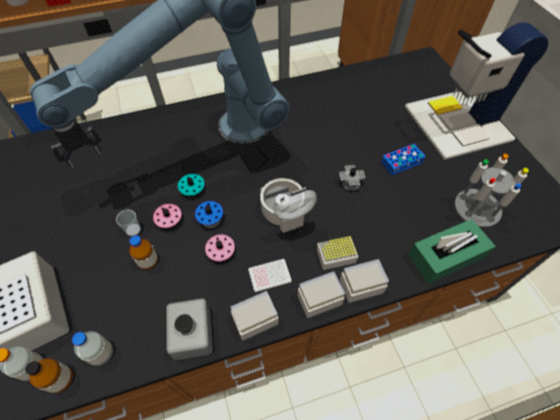

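View pics/top0.png

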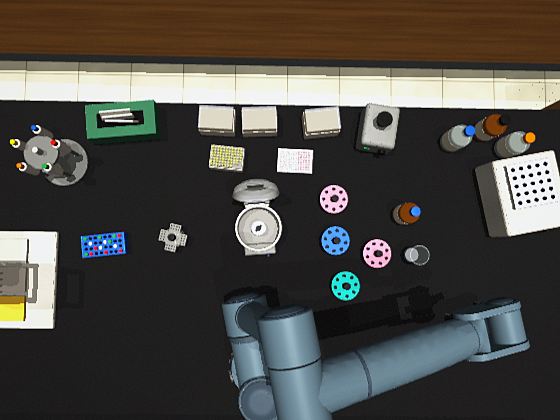

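View pics/wrist0.png

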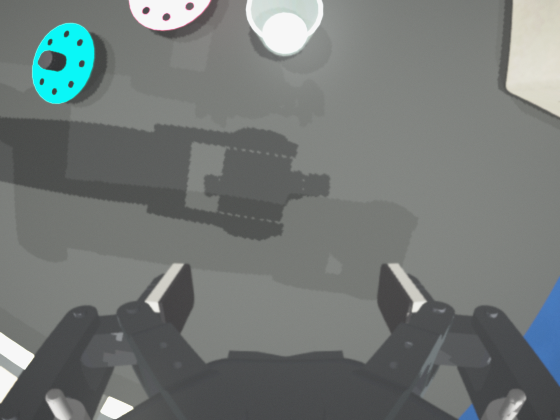

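Scene: the blue rotor is at top-view (335,240), the centrifuge at (258,228) with its lid to +x. The pink and turquoise look-alikes surround the blue rotor, and the grey strip rotor is at (172,237). Now I'll measure from the top camera.

```bash
cat > h.py <<'E'
import numpy as np, cv2
from scipy.spatial.transform import Rotation as R
def cam(m):
    Rm=cv2.Rodrigues(np.array(m["rvec"]))[0]; return np.array(m["camera_matrix"]),Rm,np.array(m["tvec"]).ravel()
def ray(m,uv,fish=False):
    K,Rm,t=cam(m); d=np.array([(uv[0]-K[0,2])/K[0,0],(uv[1]-K[1,2])/K[1,1]])
    if fish:
        th=np.linalg.norm(d); v=np.r_[d/max(th,1e-9)*np.sin(th),np.cos(th)]
    else: v=np.r_[d,1.]
    v=Rm.T@v; return -Rm.T@t, v/np.linalg.norm(v)
def plane(m,uv,z,fish=False):
    o,v=ray(m,uv,fish); return o+v*(z-o[2])/v[2]
def proj(m,p,fish=False):
    K,Rm,t=cam(m); c=Rm@np.asarray(p)+t
    if fish:
        r=np.hypot(c[0],c[1]); th=np.arctan2(r,c[2]); d=c[:2]/max(r,1e-9)*th
    else: d=c[:2]/c[2]
    return K[[0,1],[0,1]]*d+K[:2,2]
def quat(yaw,tilt=0.):  # tool down, tool x at world yaw
    r=R.from_euler('z',yaw)*R.from_euler('y',tilt)*R.from_euler('x',np.pi)
    q=r.as_quat(); return q[[3,0,1,2]]
E
python3 - <<'E'
from bench import env
from h import *
m=env.camera_model("top"); im=cv2.imread("pics/top0.png"); hsv=cv2.cvtColor(im,cv2.COLOR_BGR2HSV)
b=cv2.inRange(hsv,(100,120,90),(118,255,255)); 
n,l,s,c=cv2.connectedComponentsWithStats(b)
for i in range(1,n):
    if s[i,4]>100: print("blue",s[i],c[i],plane(m,c[i],.05))
w=cv2.inRange(hsv,(0,0,120),(179,40,255))
n,l,s,c=cv2.connectedComponentsWithStats(w)
for i in range(1,n):
    if s[i,4]>100 and 200<c[i][0]<300 and 170<c[i][1]<270: print("w",s[i],c[i],plane(m,c[i],.088))
# rotor fit circle via hull
i0=b.copy(); i0[:, :300]=0; i0[:,380:]=0; i0[:200]=0; i0[270:]=0
pts=cv2.findNonZero(i0); (e)=cv2.fitEllipse(cv2.convexHull(pts)); print(e, plane(m,e[0],.05), e[1][0]/435*(1.55-.05))
for n in ["top","scene"]:
    k=env.camera_model(n); K,Rm,t=cam(k); print(n,-Rm.T@t)
cv2.imwrite("pics/topc.png",cv2.resize(im[150:300,190:390],None,fx=4,fy=4,interpolation=cv2.INTER_CUBIC))
k=env.camera_model("wrist"); K,Rm,t=cam(k); o=env.get_obs()
Rt=R.from_quat(np.array(o["orientation"])[[1,2,3,0]]).as_matrix(); print("cam in tool",Rt.T@(-Rm.T@t-o["tcp_pos"])); print(Rt.T@Rm.T)
E
```

```text
blue [321 226  29  29 573] [335.11692845 240.20767888] [ 0.45291499 -0.25200466  0.05      ]
blue [ 81 232  45  27 701] [102.65335235 244.43223966] [0.42628524 0.55684014 0.05      ]
w [ 234  180   48   75 2452] [257.15579119 218.35440457] [0.52284245 0.02157408 0.088     ]
((335.1573181152344, 240.253173828125), (28.294261932373047, 29.273693084716797), 168.55181884765625) [ 0.45275799 -0.25214717  0.05      ] 0.09756642045645877
top [0.425733   0.00510735 1.57183857]
scene [ 1.27574034 -0.24846858  1.23490889]
cam in tool [ 0.0676557  -0.00020015 -0.14243503]
[[ 3.38641716e-04 -9.63122779e-01 -2.69062070e-01]
 [ 9.99999925e-01  2.75643355e-04  2.71919770e-04]
 [-1.87726953e-04 -2.69062142e-01  9.63122800e-01]]
```

View pics/topc.png

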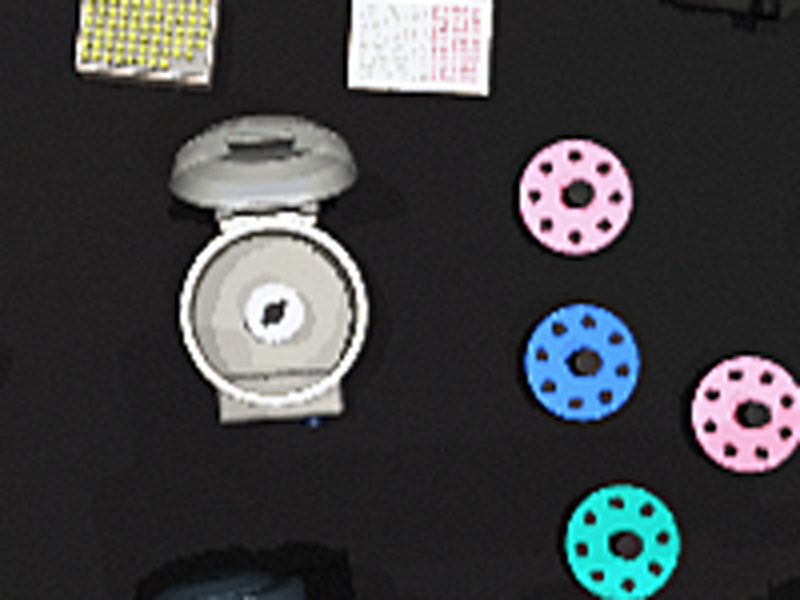

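```bash
python3 - <<'E'
from bench import env
from h import *
m=env.camera_model("top")
print("drive est",plane(m,(190+274/4,150+312/4),.064),plane(m,(190+274/4,150+312/4),.088))
r=np.array([.4528,-.2521]); c=plane(m,(190+274/4,150+312/4),.07)[:2]
for nm,p,yaw,z in [("rot",r,.9,.2),("cen",c,.3,.30)]:
    u=np.array([np.cos(yaw),np.sin(yaw)]); 
    env.reach(np.r_[p-.068*u,z],quat(yaw)); env.dwell(.2)
    mw=env.camera_model("wrist"); im=env.capture("wrist"); cv2.imwrite(f"pics/w_{nm}.png",im[:,:,::-1]); np.save(f"w_{nm}.npy",mw,allow_pickle=True)
    o=env.get_obs(); print(o["t"],o["tcp_pos"],o["qpos"])
E
```

```text
drive est [0.49099414 0.01664773 0.064     ] [0.48995539 0.01646404 0.088     ]
1.7 [ 0.41032195 -0.30616822  0.20005505] [-8.62770654e-01 -5.05141363e-02  1.93504837e+00 -4.96814989e-05
  1.25698387e+00 -1.90618108e-01]
3.1583 [ 0.42578243 -0.00408983  0.29962128] [-2.77205988e-01 -3.67506996e-01  2.01830922e+00 -3.98101530e-05
  1.49162799e+00  9.94758163e-01]
```

View pics/w_rot.png

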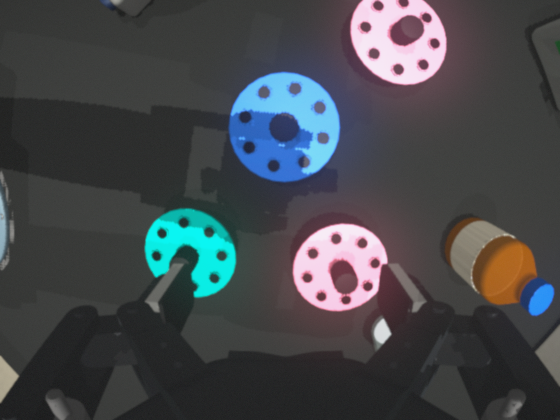

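View pics/w_cen.png

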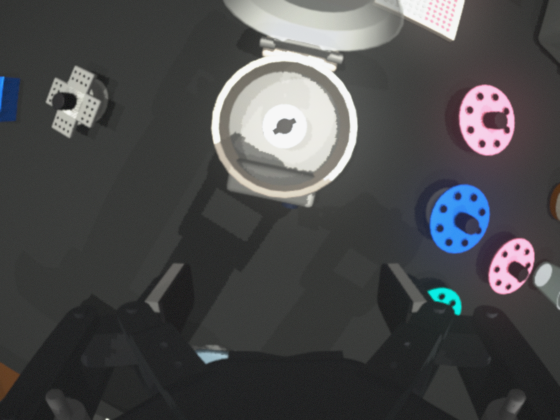

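The rotor is nearly at the camera's nadir at (285,127), and the hub is at (285,126) with a slot running lower-left to upper-right. Now the precise points.

```bash
python3 - <<'E'
from h import *
m=np.load("w_rot.npy",allow_pickle=True).item(); im=cv2.imread("pics/w_rot.png"); hsv=cv2.cvtColor(im,cv2.COLOR_BGR2HSV)
b=cv2.inRange(hsv,(100,120,60),(122,255,255)); n,l,s,c=cv2.connectedComponentsWithStats(b)
i=max(range(1,n),key=lambda k:s[k,4]*(200<c[k][0]<380)); 
P=np.array([plane(m,p,.05,True)[:2] for p in cv2.convexHull(np.argwhere(l==i)[:,::-1].astype(np.int32))[:,0].astype(float)],np.float32)
e=cv2.fitEllipse(P*1000); print("disc",s[i],e)
k=cv2.inRange(im,(0,0,0),(75,75,75)); k=((k>0)&(np.hypot(*(np.indices(k.shape)[::-1]-np.array([285,127])[:,None,None]))<22)).astype(np.uint8)
n,l,s,c=cv2.connectedComponentsWithStats(k)
for i in range(1,n):
  if s[i,4]>100: print("knob",s[i],c[i],plane(m,c[i],.082,True))
m=np.load("w_cen.npy",allow_pickle=True).item(); im=cv2.imread("pics/w_cen.png"); g=cv2.cvtColor(im,cv2.COLOR_BGR2GRAY)
def fitz(mask,z,nm):
    P=np.array([plane(m,p,z,True)[:2] for p in cv2.convexHull(np.argwhere(mask)[:,::-1].astype(np.int32))[:,0].astype(float)],np.float32)
    print(nm,cv2.fitEllipse(P*1000))
yy,xx=np.indices(g.shape); d=np.hypot(xx-285,yy-126)
hub=((g>225)&(d<30)).astype(np.uint8); n,l,s,c=cv2.connectedComponentsWithStats(hub); i=1+np.argmax(s[1:,4]); fitz(l==i,.064,"hub")
sl=((g<110)&(d<18)).astype(np.uint8); n,l,s,c=cv2.connectedComponentsWithStats(sl); i=1+np.argmax(s[1:,4])
pts=np.argwhere(l==i)[:,::-1]; W=np.array([plane(m,p,.064,True)[:2] for p in pts.astype(float)]); mu=W.mean(0); ev,V=np.linalg.eigh(np.cov((W-mu).T)); print("slot",mu,len(W),np.degrees(np.arctan2(V[1,1],V[0,1])),np.sqrt(ev))
rim=((g>150)&(d<78)&(d>50)).astype(np.uint8)
cv2.imwrite("pics/cc.png",cv2.resize(im[0:220,190:400],None,fx=3,fy=2.7,interpolation=cv2.INTER_CUBIC)[:594])
# console centre / hinge for yaw
E
```

```text
disc [ 228   71  113  112 7833] ((450.9579772949219, -253.019287109375), (101.023681640625, 101.32170104980469), 165.79867553710938)
hub ((490.0568542480469, 16.109493255615234), (68.78289794921875, 69.65105438232422), 107.87403106689453)Traceback (most recent call last):
  File "<stdin>", line 17, in <module>
    return _wrapfunc(a, 'argmax', axis=axis, out=out, **kwds)
    return bound(*args, **kwds)
ValueError: attempt to get argmax of an empty sequence
```

```bash
python3 - <<'E'
from h import *
m=np.load("w_cen.npy",allow_pickle=True).item(); im=cv2.imread("pics/w_cen.png"); g=cv2.cvtColor(im,cv2.COLOR_BGR2GRAY)
cv2.imwrite("pics/cc.png",cv2.resize(im[76:176,235:335],None,fx=6,fy=6,interpolation=cv2.INTER_NEAREST))
print(g[126,255:316]); print(g[98:156,285])
yy,xx=np.indices(g.shape); d=np.hypot(xx-285,yy-126)
th=(int(g[(d<15)].min())+255)//2; print(th)
sl=((g<th)&(d<16)).astype(np.uint8); n,l,s,c=cv2.connectedComponentsWithStats(sl); i=1+np.argmax(s[1:,4])
W=np.array([plane(m,p,.064,True)[:2] for p in np.argwhere(l==i)[:,::-1].astype(float)]); mu=W.mean(0); ev,V=np.linalg.eigh(np.cov((W-mu).T)); print("slot",mu,len(W),np.degrees(np.arctan2(V[1,1],V[0,1])),np.sqrt(ev))
# outer rim by white region flood vs. dark bench
w=(g>105).astype(np.uint8); 
for ang in range(0,360,15):
    a=np.radians(ang); 
    pr=[g[int(round(126+r*np.sin(a))),int(round(285+r*np.cos(a)))] for r in np.arange(60,85,1)]
    if ang in(0,45,90,135,180): print(ang,pr)
E
```

```text
[231 232 232 232 232 232 233 239 246 247 247 247 247 247 247 247 247 247
 247 247 246 196 120 112 114 113 116 117 117 117 117 117 119 119 119 115
 120 176 238 247 247 247 247 247 247 247 247 247 247 247 246 242 229 225
 224 225 227 233 235 235 236]
[227 228 227 227 227 230 240 246 247 247 247 247 247 247 247 247 247 247
 247 245 197 128 116 117 117 117 118 118 117 117 117 116 116 115 117 159
 233 246 247 247 247 247 247 247 247 247 247 247 247 246 236 230 233 234
 234 233 233 233]
183
slot [0.48990313 0.01717817] 235 137.33579194479964 [0.00403274 0.00656562]
0 [np.uint8(125), np.uint8(125), np.uint8(125), np.uint8(124), np.uint8(151), np.uint8(221), np.uint8(245), np.uint8(247), np.uint8(247), np.uint8(247), np.uint8(247), np.uint8(244), np.uint8(183), np.uint8(98), np.uint8(83), np.uint8(82), np.uint8(81), np.uint8(81), np.uint8(81), np.uint8(80), np.uint8(79), np.uint8(79), np.uint8(78), np.uint8(77), np.uint8(77)]
45 [np.uint8(131), np.uint8(130), np.uint8(132), np.uint8(158), np.uint8(158), np.uint8(233), np.uint8(246), np.uint8(246), np.uint8(247), np.uint8(247), np.uint8(247),
[... 615 characters left out ...]
6), np.uint8(114), np.uint8(114), np.uint8(134), np.uint8(192), np.uint8(192), np.uint8(216), np.uint8(215), np.uint8(215), np.uint8(211), np.uint8(179), np.uint8(138), np.uint8(138), np.uint8(130), np.uint8(126), np.uint8(126), np.uint8(121), np.uint8(115), np.uint8(108), np.uint8(108), np.uint8(91), np.uint8(67), np.uint8(67)]
180 [np.uint8(117), np.uint8(117), np.uint8(118), np.uint8(118), np.uint8(117), np.uint8(117), np.uint8(149), np.uint8(224), np.uint8(246), np.uint8(247), np.uint8(247), np.uint8(247), np.uint8(246), np.uint8(237), np.uint8(164), np.uint8(85), np.uint8(64), np.uint8(63), np.uint8(62), np.uint8(63), np.uint8(63), np.uint8(62), np.uint8(62), np.uint8(63), np.uint8(62)]
```

View pics/cc.png

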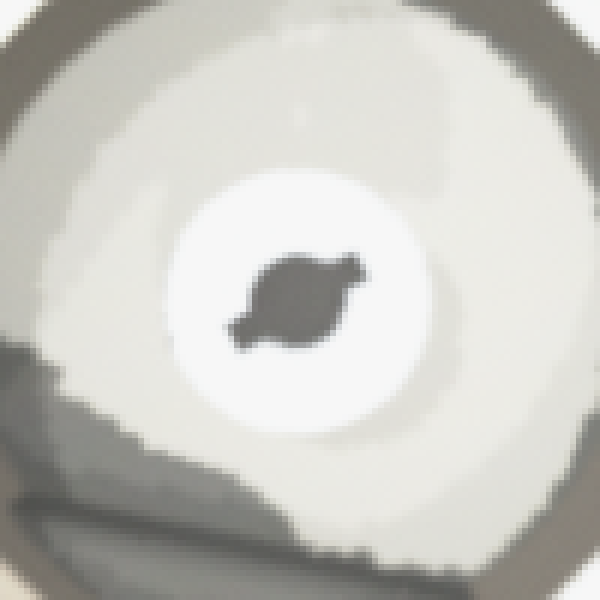

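```bash
python3 - <<'E'
from bench import env
from h import *
m=np.load("w_cen.npy",allow_pickle=True).item()
a=plane(m,(267,45),.093,True);b=plane(m,(335,58),.093,True);print("lugs",a,b,np.degrees(np.arctan2(*(a-b)[[1,0]]))-90, (a+b)/2)
r=np.array([.4510,-.2530]); q=quat(.8)
env.reach(np.r_[r,.13],q); env.move_linear(np.r_[r,.054],velocity=.12); 
o=env.get_obs(); print(o["t"],o["tcp_pos"],o["contact_force"])
env.gripper_to(.018,50); o=env.get_obs(); print("gap",o["finger_gap"],o["contact_force"],o["torque"],o["tcp_pos"])
cv2.imwrite("pics/grip.png",env.capture("wrist")[:,:,::-1])
env.move_linear(np.r_[r,.18],velocity=.12); env.dwell(.3);o=env.get_obs(); print(o["t"],"gap",o["finger_gap"],o["contact_force"],o["torque"],o["tcp_pos"])
cv2.imwrite("pics/lift.png",env.capture("wrist")[:,:,::-1]);cv2.imwrite("pics/lifts.png",env.capture("scene")[:,:,::-1])
E
```

```text
lugs [0.56946301 0.06049063 0.093     ] [ 0.57775425 -0.01250287  0.093     ] 6.480376267752931 [0.57360863 0.02399388 0.093     ]
5.1 [ 0.45162658 -0.25330098  0.05477833] [-0.21029907 -1.09070488  0.62827551]
gap 0.022572153789869407 [-0.04683161 -0.29627299  2.51338216] [ 0.04184528  0.11862187 -0.01204433] [ 0.45131392 -0.25328238  0.05444493]
7.2417 gap 0.022336661343764594 [-0.4386312  -0.19792468 -0.55700546] [-0.01162065 -0.03025186  0.01098627] [ 0.45085354 -0.25286048  0.179579  ]
```

View pics/lift.png

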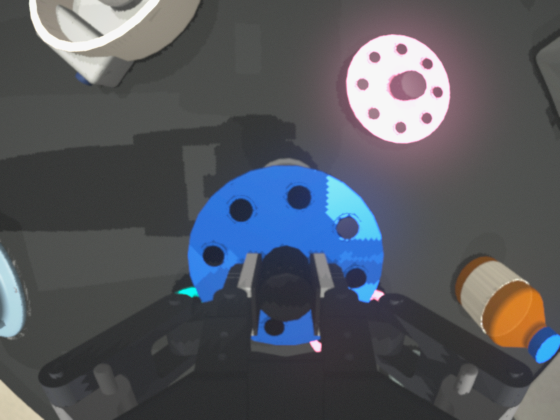

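View pics/lifts.png

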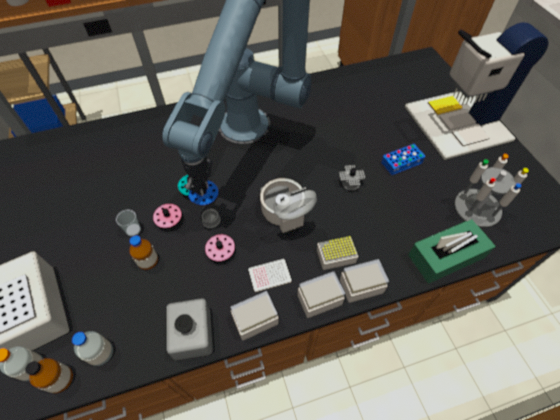

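```bash
python3 - <<'E'
from bench import env
from h import *
from scipy.optimize import least_squares
m=env.camera_model("wrist"); o=env.get_obs(); im=cv2.imread("pics/lift.png"); hsv=cv2.cvtColor(im,cv2.COLOR_BGR2HSV)
b=cv2.inRange(hsv,(98,120,60),(122,255,255)); b[300:]=0; b[:,:186]=0; b[:,390:]=0
H=cv2.convexHull(cv2.findNonZero(b))[:,0].astype(float); H=H[(H[:,1]<265)]; print(len(H),H.min(0),H.max(0))
z=o["tcp_pos"][2]-.004
for dz in(0,-.003,.003):
    P=np.array([plane(m,p,z+dz,True)[:2] for p in H])
    s=least_squares(lambda x:np.hypot(*(P-x[:2]).T)-.05,o["tcp_pos"][:2]); u=np.array([np.cos(.8),np.sin(.8)]); d=s.x-o["tcp_pos"][:2]
    print(dz,"offset tool x",d@u,"y",d@np.array([u[1],-u[0]]),"res",np.abs(s.fun).max())
E
```

```text
32 [187. 165.] [383. 260.]
0 offset tool x 0.00027316771153458385 y -0.00023517510929980053 res 0.0005232801346500907
-0.003 offset tool x 0.00023096086941256267 y -0.0002865856312191201 res 0.0006433258707591455
0.003 offset tool x 0.0003095543846199401 y -0.0001846190894045635 res 0.0014953880325156224
```

```bash
python3 - <<'E'
from bench import env
from h import *
d=np.array([.490,.0172])
env.reach(np.r_[d,.18],quat(.8)); env.move_linear(np.r_[d,.115],velocity=.12); env.dwell(.2)
o=env.get_obs(); f0=o["contact_force"]; print(o["t"],o["tcp_pos"],f0,o["torque"],o["qpos"])
for z in (.106,.103,.101,.100,.099,.098):
    env.move_linear(np.r_[d,z],velocity=.03); env.dwell(.1); o=env.get_obs()
    f=o["contact_force"]-f0; print(z,o["tcp_pos"].round(4),f.round(2),o["torque"].round(3))
    if f[2]>3.5: break
cv2.imwrite("pics/d1.png",env.capture("wrist")[:,:,::-1])
print(o["t"])
E
```

```text
9.2917 [0.49074148 0.01699784 0.11601697] [-0.71038733  0.4844459  -0.97432896] [-0.03248094  0.00653535  0.02038072] [-1.96753014e-01  1.10104782e-02  2.04333278e+00  1.33025329e-05
  1.08521020e+00  5.74152961e-01]
0.106 [0.4901 0.0172 0.106 ] [ 1.28 -0.49  1.45] [ 0.045 -0.016  0.028]
0.103 [0.49   0.0172 0.103 ] [ 0.03 -0.15  0.6 ] [ 0.008  0.019 -0.013]
0.101 [0.49   0.0172 0.101 ] [ 0.5  -0.74 -0.08] [-0.004 -0.045 -0.007]
0.1 [0.4901 0.0172 0.1001] [ 1.25 -0.35  0.45] [ 0.003 -0.04   0.044]
0.099 [0.4902 0.0172 0.0992] [ 0.21 -1.04  2.3 ] [0.015 0.013 0.073]
0.098 [0.4902 0.0172 0.0982] [ 1.57 -0.4   3.61] [ 0.009 -0.025  0.039]
11.5917
```

View pics/d1.png

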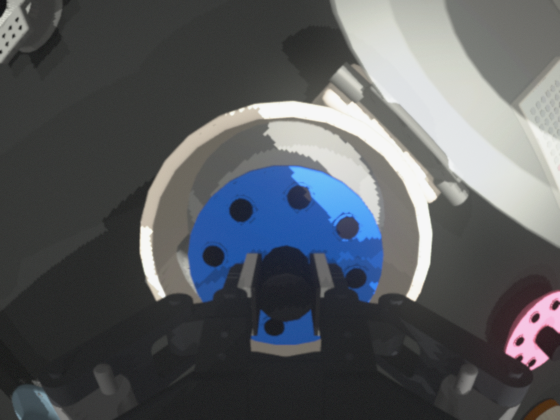

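```bash
python3 - <<'E'
from bench import env
from h import *
f0=np.array([-.2,0,-.6]); o=env.get_obs(); q=np.array(o["qpos"]); q0=q.copy()
def rd(n=4):
    F=[];T=[]
    for _ in range(n): env.dwell(.03); o=env.get_obs(); F.append(o["contact_force"]);T.append(o["torque"])
    return o,np.mean(F,0)-f0,np.mean(T,0)
k=0
while q[5]>-2.62:
    q[5]-=.12; env.set_joints(q); o,F,T=rd(); k+=1
    print(k,round(o["t"],2),round(q[5],2),F.round(2),T[2].round(3),o["tcp_pos"].round(4))
    if F[2]<1.7 or abs(T[2])>.11: break
E
```

```text
1 12.03 0.45 [-0.31 -0.22  3.52] 0.022 [0.4902 0.0171 0.0982]
2 12.41 0.33 [-0.09  0.14  3.61] -0.003 [0.4902 0.0171 0.0982]
3 12.79 0.21 [0.41 0.37 3.59] 0.017 [0.4903 0.0171 0.0983]
4 13.18 0.09 [0.36 0.06 1.66] 0.104 [0.49   0.0172 0.098 ]
```

```bash
python3 - <<'E'
from bench import env
from h import *
f0=np.array([-.2,0,-.6]); 
def rd(n=4):
    F=[];T=[]
    for _ in range(n): env.dwell(.03); o=env.get_obs(); F.append(o["contact_force"]);T.append(o["torque"])
    return o,np.mean(F,0)-f0,np.mean(T,0)
p=np.array([.490,.0172])
for z in np.arange(.097,.0865,-.001):
    env.move_linear(np.r_[p,z],velocity=.03); o,F,T=rd(3)
    print(round(z,4),round(o["t"],2),F.round(2),T.round(3),o["tcp_pos"].round(4))
    if F[2]>5: break
cv2.imwrite("pics/d2.png",env.capture("wrist")[:,:,::-1])
E
```

```text
0.097 13.53 [ 0.88 -0.04  3.34] [-0.047 -0.091  0.087] [0.4901 0.0172 0.0971]
0.096 13.88 [ 0.18 -0.11  5.04] [-0.052 -0.01   0.089] [0.4902 0.0172 0.0962]
```

View pics/d2.png

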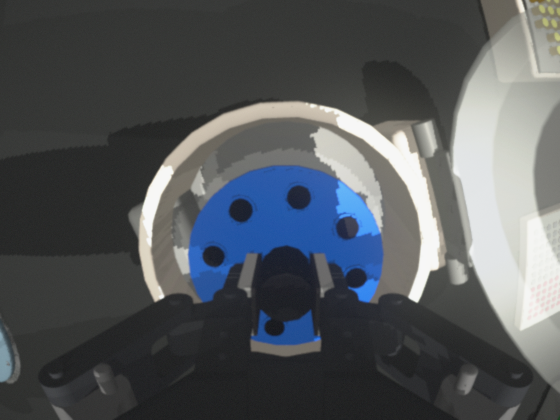

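```bash
cat >> h.py <<'E'
def rd(env,n=4):
    F=[];T=[]
    for _ in range(n): env.dwell(.03); o=env.get_obs(); F.append(o["contact_force"]);T.append(o["torque"])
    return o,np.mean(F,0)-np.array([-.2,0,-.6]),np.mean(T,0)
E
python3 - <<'E'
from bench import env
from h import *
q=np.array(env.get_obs()["qpos"])
for k in range(6):
    q[5]+=.025; env.set_joints(q); o,F,T=rd(env,3)
    print(round(o["t"],2),round(q[5],3),F.round(2),T.round(3),o["tcp_pos"].round(4))
    if F[2]<2: break
E
```

```text
14.28 0.119 [ 0.45 -0.36  5.1 ] [-0.029 -0.046  0.114] [0.4902 0.0172 0.0962]
14.62 0.144 [0.44 0.05 4.9 ] [-0.03  -0.035  0.107] [0.4902 0.0172 0.0962]
14.97 0.169 [ 0.15 -0.7   4.74] [-0.044 -0.038  0.102] [0.4902 0.0172 0.0962]
15.32 0.194 [ 0.42 -0.15  5.2 ] [-0.035 -0.005  0.053] [0.4902 0.0172 0.0962]
15.68 0.219 [ 0.33 -0.36  4.32] [-0.024 -0.038  0.116] [0.4902 0.0172 0.0962]
16.02 0.244 [0.06 0.07 5.46] [-0.043 -0.06   0.124] [0.4902 0.0172 0.0962]
```

```bash
python3 - <<'E'
from bench import env
from h import *
p=np.array([.490,.0172]); env.move_linear(np.r_[p,.0975],velocity=.03)
q=np.array(env.get_obs()["qpos"])
for k in range(9):
    q[5]-=.04; env.set_joints(q); o,F,T=rd(env,3)
    print(round(o["t"],2),round(q[5],3),F.round(2),T.round(3),o["tcp_pos"].round(4))
    if F[2]<1.2 and k>0: break
E
```

```text
16.62 0.204 [ 1.09  0.44 -0.35] [ 0.068 -0.126  0.112] [0.4892 0.0174 0.0966]
16.98 0.164 [ 0.47  0.55 -0.21] [ 0.071 -0.04   0.008] [0.4896 0.0173 0.0971]
```

```bash
python3 - <<'E'
from bench import env
from h import *
p=np.array([.490,.0172])
for z in np.arange(.096,.0865,-.001):
    env.move_linear(np.r_[p,z],velocity=.03); o,F,T=rd(env,2)
    print(round(z,4),round(o["t"],2),F.round(2),T.round(3),o["tcp_pos"].round(4))
    if F[2]>4.5: break
cv2.imwrite("pics/d3.png",env.capture("wrist")[:,:,::-1])
E
```

```text
0.096 17.29 [ 0.45 -0.17  0.05] [-0.005 -0.024 -0.027] [0.49   0.0172 0.096 ]
0.095 17.61 [ 0.46  0.31 -0.16] [ 0.012  0.005 -0.016] [0.49   0.0172 0.095 ]
0.094 17.93 [0.45 0.58 0.1 ] [-0.009 -0.029  0.025] [0.49   0.0172 0.094 ]
0.093 18.24 [ 0.8   0.08 -0.01] [-0.004  0.02   0.005] [0.49   0.0172 0.093 ]
0.092 18.56 [ 0.49 -0.09 -0.45] [0.02  0.009 0.027] [0.49   0.0172 0.092 ]
0.091 18.88 [ 0.72 -0.31 -0.05] [-0.009 -0.041 -0.01 ] [0.49   0.0172 0.091 ]
0.09 19.19 [ 0.94 -0.38 -0.77] [ 0.044 -0.013 -0.019] [0.49   0.0172 0.09  ]
0.089 19.51 [ 0.42  0.26 -0.13] [ 0.008 -0.042 -0.023] [0.49   0.0172 0.089 ]
0.088 19.82 [ 0.27 -0.3   1.16] [-0.008 -0.047 -0.009] [0.4901 0.0172 0.0881]
0.087 20.14 [0.07 0.16 1.54] [ 0.012  0.047 -0.005] [0.4902 0.0172 0.0873]
```

View pics/d3.png

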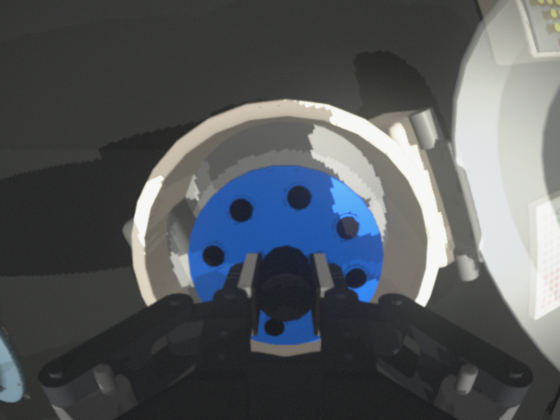

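The rotor turned into the keyways and dropped freely, meeting the bottom at TCP 0.088, which is home. Next: release, retreat and check.

```bash
python3 - <<'E'
from bench import env
from h import *
p=np.array([.490,.0172])
env.move_linear(np.r_[p,.0862],velocity=.03); o,F,T=rd(env,3); print(F,o["tcp_pos"])
env.gripper_to(.06); o,F,T=rd(env,3); print(o["t"],o["finger_gap"],F)
env.move_linear(np.r_[p,.17],velocity=.15); 
yaw=.1; u=np.array([np.cos(yaw),np.sin(yaw)])
env.reach(np.r_[p-.068*u-.03*u,.32],quat(yaw)); env.dwell(.2)
mw=env.camera_model("wrist"); cv2.imwrite("pics/w_rel.png",env.capture("wrist")[:,:,::-1]); np.save("w_rel.npy",mw,allow_pickle=True)
mt=env.camera_model("top"); print(env.get_obs()["t"])
ps=.1; h=np.r_[p+.086*np.array([np.cos(ps),np.sin(ps)]),.093]
print("hinge",h)
tab=h+np.r_[.031*np.cos(ps),.031*np.sin(ps),.169]; print("pred tab",tab,proj(mt,tab),proj(mw,tab,True)); print(plane(mt,(255.5,187),.262))
E
```

```text
[ 0.27653696 -0.33941401  4.38974416] [0.49023252 0.01715929 0.08645096]
21.0917 0.059801358825352924 [-0.19912476  0.24529757  1.15266526]
23.025
hinge [0.57557036 0.02578567 0.093     ]
pred tab [0.60641549 0.02888051 0.262     ] [254.60611371 187.00466633] [285.73524651 -81.66963154]
[0.60647433 0.02617626 0.262     ]
```

View pics/w_rel.png

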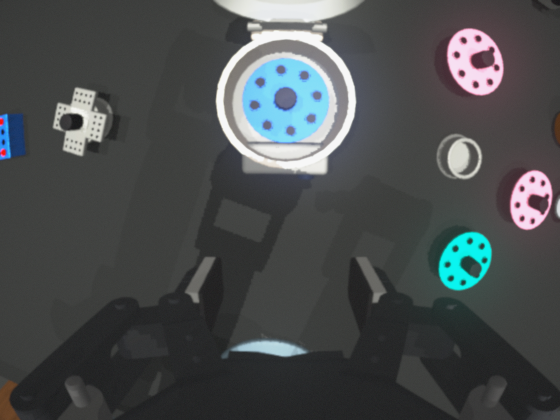

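```bash
cat > lid.py <<'E'
from h import *
c=np.array([.490,.0168]); ps=.085; X=np.array([np.cos(ps),np.sin(ps)])
def W(x,z): return np.r_[c+x*X,z]
def B(th,off,r=.177):
    return W(.086-r*np.cos(th)+off*np.sin(th), .093+r*np.sin(th)+off*np.cos(th))
E
python3 - <<'E'
from bench import env
from lid import *
env.gripper_to(0.0,30)
q=quat(ps)
env.reach(W(.05,.34),q); env.reach(B(1.75,.011+.017)+[0,0,.06],q); env.move_linear(B(1.75,.011+.017),velocity=.12)
o,F,T=rd(env,3); print(o["t"],o["tcp_pos"],F,o["finger_gap"])
cv2.imwrite("pics/tab.png",env.capture("wrist")[:,:,::-1])
mw=env.camera_model("wrist"); t=B(1.75,0,.172); print(proj(mw,t,True))
cv2.imwrite("pics/tabs.png",env.capture("scene")[:,:,::-1])
E
```

```text
25.5 [0.63518607 0.02900917 0.26379645] [0.51911183 0.12049692 0.81283634] -0.00011637301176910151
[284.99873013 318.38172904]
```

View pics/tab.png

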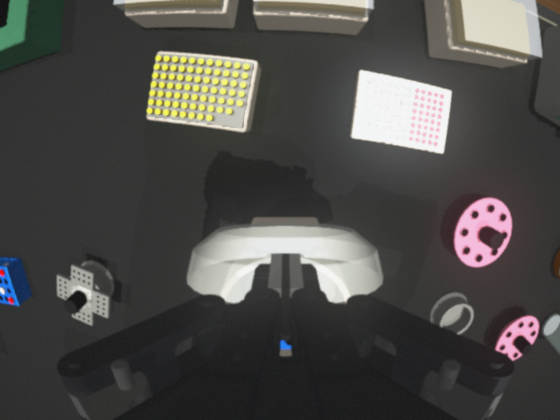

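```bash
python3 - <<'E'
from bench import env
from lid import *
for th in [1.75,1.6,1.4,1.2,1.0]:
    env.move_linear(B(th,.011*np.sin(th)-.004),velocity=.10); o,F,T=rd(env,2); print(th,round(o["t"],2),o["tcp_pos"].round(3),F.round(2),T.round(2))
    if np.linalg.norm(F)>15: break
cv2.imwrite("pics/l1.png",env.capture("wrist")[:,:,::-1]); cv2.imwrite("pics/l1s.png",env.capture("scene")[:,:,::-1][100:300,160:420].repeat(3,0).repeat(3,1))
E
```

```text
1.75 26.02 [0.614 0.027 0.266] [0.69 0.13 0.53] [-0.01  0.02 -0.01]
1.6 26.51 [0.588 0.025 0.27 ] [ 0.2  -0.06  0.93] [-0.02 -0.02 -0.03]
1.4 27.08 [0.553 0.022 0.269] [ 0.1  -0.19  0.87] [0.02 0.02 0.  ]
1.2 27.66 [0.518 0.019 0.261] [-0.12  0.44  1.01] [0.   0.03 0.04]
1.0 28.24 [0.485 0.016 0.245] [0.13 0.15 0.49] [-0.01  0.    0.04]
```

View pics/l1.png

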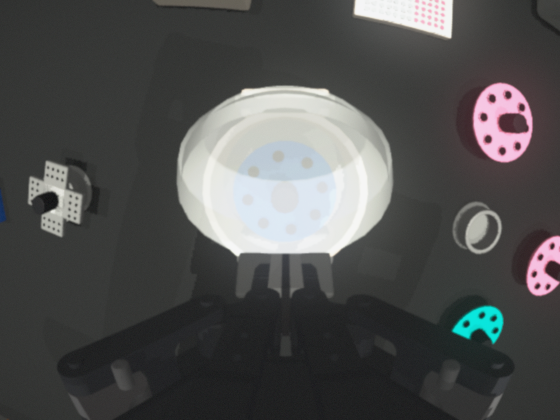

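View pics/l1s.png

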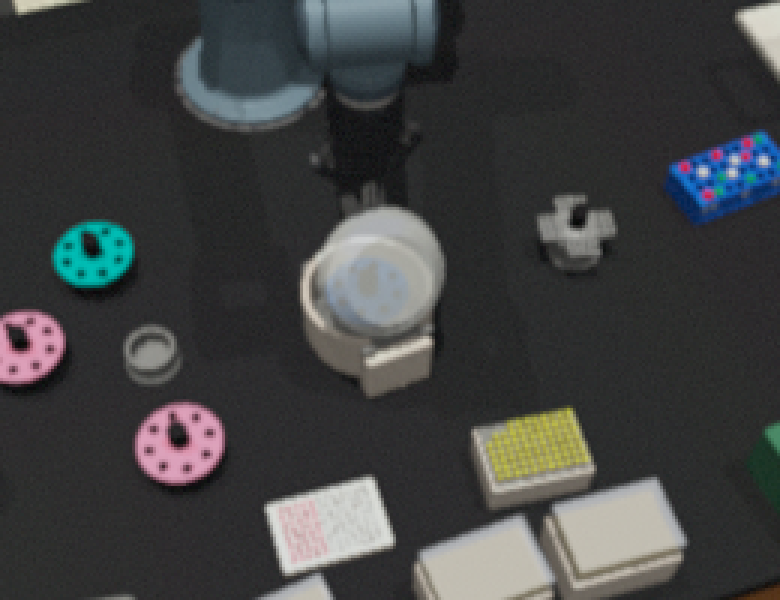

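```bash
python3 - <<'E'
from bench import env
from lid import *
for th in [.8,.6,.45,.3,.15,.05,0]:
    env.move_linear(B(th,.011*np.sin(th)-(.004 if th>.1 else .001),.178),velocity=.10); o,F,T=rd(env,2); print(th,round(o["t"],2),o["tcp_pos"].round(4),F.round(2),T.round(2))
    if np.linalg.norm(F)>12: break
z=o["tcp_pos"][2]
for k in range(6):
    if F[2]>6: break
    z-=.001; p=np.array(B(0,0,.178)); p[2]=z; env.move_linear(p,velocity=.03); o,F,T=rd(env,2); print(o["tcp_pos"].round(4),F.round(2))
cv2.imwrite("pics/l2.png",env.capture("wrist")[:,:,::-1]); cv2.imwrite("pics/l2s.png",env.capture("scene")[:,:,::-1][100:300,160:420].repeat(3,0).repeat(3,1))
E
```

```text
0.8 28.93 [0.4555 0.0137 0.2241] [0.03 0.01 1.02] [-0.02 -0.01 -0.  ]
0.6 29.52 [0.4312 0.0116 0.1961] [0.4  0.15 0.99] [-0.01 -0.03 -0.02]
0.45 30.02 [0.4168 0.0104 0.1716] [0.49 0.4  1.37] [ 0.02 -0.03 -0.02]
0.3 30.52 [0.4065 0.0095 0.1454] [-0.16  0.38  0.57] [-0.03  0.02  0.02]
0.15 31.02 [0.4006 0.009  0.1179] [0.84 0.23 1.04] [-0.    0.02  0.02]
0.05 31.39 [0.3989 0.0089 0.102 ] [0.35 0.32 0.88] [0.02 0.   0.02]
0 31.71 [0.4008 0.0084 0.0947] [-0.66  0.96 11.85] [0.1  0.22 0.02]
```

View pics/l2.png

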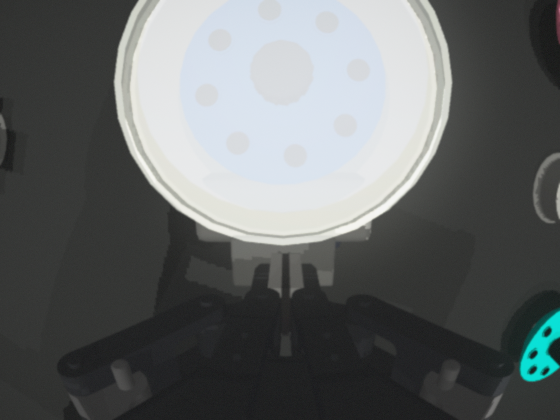

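View pics/l2s.png

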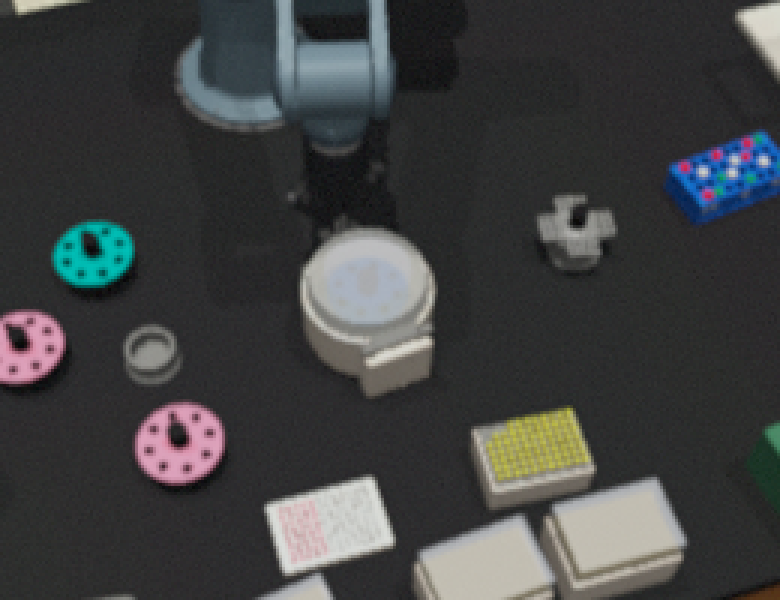

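```bash
python3 - <<'E'
from bench import env
from lid import *
env.move_linear(B(0,.10,.182),velocity=.15); env.reach(W(-.15,.30),quat(ps)); env.dwell(.3)
m=env.camera_model("wrist"); im=env.capture("wrist"); cv2.imwrite("pics/l3.png",im[:,:,::-1]); 
s=env.capture("scene")[:,:,::-1]; cv2.imwrite("pics/l3s.png",cv2.resize(s[150:260,230:350],None,fx=5,fy=5,interpolation=cv2.INTER_CUBIC)); cv2.imwrite("pics/l3t.png",env.capture("top")[:,:,::-1])
o,F,T=rd(env,2); print(o["t"],F)
for th in (0,.03,.06,.1): print(th,[proj(m,np.r_[(B(th,0,.185)[:2]+dy*np.array([-X[1],X[0]])),B(th,0,.185)[2]],True).round(1) for dy in(-.025,.025)])
E
```

```text
33.7 [0.05707098 0.2212813  0.22160975]
0 [array([309.1, 140.9]), array([262.1, 140.8])]
0.03 [array([309.5, 141. ]), array([261.8, 141. ])]
0.06 [array([309.9, 141.1]), array([261.4, 141. ])]
0.1 [array([310.5, 140.8]), array([260.8, 140.8])]
```

View pics/l3.png

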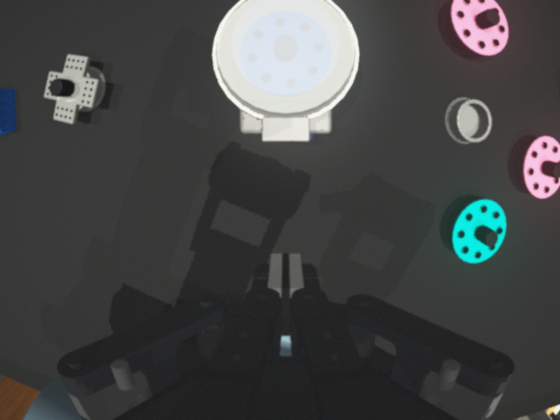

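View pics/l3s.png

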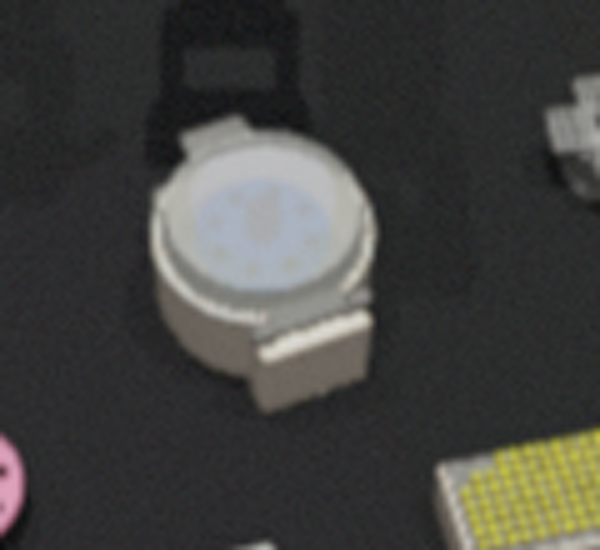

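View pics/l3t.png

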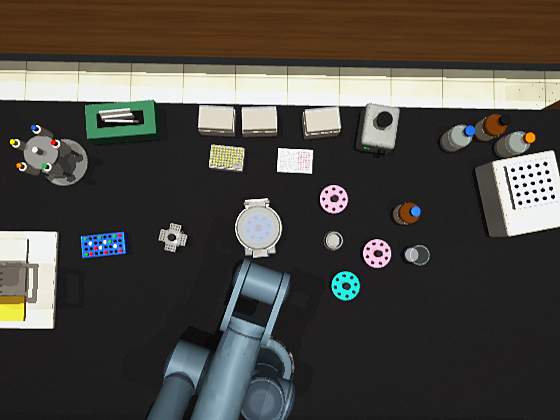

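The lid is closed: the tab's edge sits at row 141 where 141 was predicted, and the rotor is visible under the dome. The bystanders sit where they were. Handing in.

```bash
python3 - <<'E'
from bench import env
print(env.job_done(), env.get_obs()["t"])
E
```

```text
the job is handed in; nothing more can be done
the job is handed in; nothing more can be done
```

The blue rotor is in the drive and fully home, the gripper let go of it, and the clear lid is closed. I handed the job in at about 34 s of the 72 s; no verdict was reported.

- **Fitting the rotor:** I gripped it by the knob, centred to about 0.3 mm, and turned it on the hub at about 3.6 N. On the first catch the keys went in only about 1 mm. I pushed down another 2 mm and turned back a little while it was caught, up to about 5.5 N, and it stayed stuck. I eased off, turned forward again, and it dropped in freely.
- **Home check:** it met the bottom at a tool height of 0.088 m, which is the expected home height. I seated it with 4.4 N before letting go.
- **Closing the lid:** I swung it over by the tab until it met a hard stop at 11.9 N, a little more than the 6 N I had planned.
- **Last pictures:** the rotor sits under the closed dome, and the grey strip rotor, the look-alikes and the other bench items look unmoved. The picture cannot tell the last few degrees of lid angle. The evidence that it is fully shut is the hard stop with the fingertips at 0.0947 m, about 1.7 mm above the nominal 0.093 m.

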